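# Put the raw egg away and cover the egg tray

## Task

The egg in the egg cup is raw and cracks easily: take it out with a gentle grip and set it down softly, upright, in the empty cup of the wooden egg tray. Then put the white lid squarely over the tray, lowering it softly until it rests flat on the tray's wooden base all round, covering all three eggs. Let go, and leave the other things as they are.

Things in the scene. Friction and masses are not known exactly. Their poses are not given: they have to be found in the camera images.
- egg: the raw hen's egg to move, brown, 44 mm across, 55 mm tall, about 60 g, small end down in the egg cup. Origin: its bottom tip; z up its axis; widest 31 mm above it. It cracks if the contact forces on it (both fingers and what it stands on, added up) exceed 25 N: a grip of 3 to 6 N per finger suits. A fall of more than 5 mm also cracks it
- egg_cup: white ceramic egg cup, loose, 0.2 kg, 52 mm across the foot, 44 mm across its rim, 40 mm tall. Origin: centre of its underside. The egg's bottom stands 25 mm above it, so the egg's lowest 15 mm are sunk in the cup
- tray: wooden egg tray, fixed: flat base 104 mm (its x) by 222 mm (its y), 8 mm thick, with three cups in a row at y = -60, 0 and +60 mm. Each cup is 44 mm across outside, its rim 26 mm above the origin, tapered inside like the egg cup; a seated egg's bottom is about 11 mm above the origin. Origin: centre of the base's underside, at worktop level
- spot: small flat cork dot, 12 mm across, lying on the floor of the one empty cup of the tray: marks the centre of that cup, 11 mm above the tray's underside. No thickness to speak of; no collision
- tray_egg_1: an egg like the first, already in the tray, loose. Origin: its bottom tip. Cracks by the same limit
- tray_egg_2: another egg like the first, already in the tray, loose. Origin: its bottom tip. Cracks by the same limit
- lid: white plastic lid, loose, 0.22 kg, on the worktop left of the tray: box open below, 80 (its x) by 196 (its y) by 80 mm tall, walls 4 mm. On top a wooden handle bar along its y, 14 mm wide, 16 tall, 92 long, with 16 mm free below it. Origin: centre of the lower edge; when on, it is 8 mm above the tray's origin and the long sides run alike (either way round)
- lid_grip (a point): centre of the lid's handle bar, 104 mm above the lid's lower edge
- mill: bystander: salt mill, 44 mm across, 90 mm tall
- teaspoon: bystander: teaspoon, 132 mm long, lying flat between the egg cup and the tray
- lemon: bystander: lemon, 78 mm long
Things that resemble listed ones, but are neither listed nor needed, are in the scene too. What is shaped like the egg_cup but black is not meant.

How it is judged:
On the way, in this order (a step that is already met when the one before it is completed fails the run):
1. the egg is lifted clear of the egg cup (z of egg in the frame of egg_cup above 0.05 m), for 0.1 s.
2. the egg stands upright in the empty cup of the tray, let go (horizontal distance between egg and spot below 0.012 m and z of egg in the frame of tray below 0.019 m and angle between egg's own z axis and vertical below 0.35 rad and contact force between the fingers and egg below 0.1 N and linear speed of egg below 0.03 m/s), for 0.2 s.
At the end, for the whole second after the job is handed in: the egg stands in the tray's formerly empty cup (within 12 mm, tilted under 20 degrees), the other two eggs still stand in theirs, and the lid rests flat on the tray's base, centred within 12 mm and lined up within 7 degrees, everything released and at rest (horizontal distance between egg and spot below 0.012 m and z of egg in the frame of tray below 0.019 m and angle between each of egg, tray_egg_1, tray_egg_2's own z axis and vertical below 0.35 rad and distance of each of tray_egg_1, tray_egg_2 from where it was at the start of the episode below 0.012 m and horizontal distance between lid and tray below 0.012 m and z of lid in the frame of tray between 0.005 and 0.0115 m and angle between lid's own z axis and vertical below 0.04 rad and angle between the y axis of lid and the y axis of tray, either way round below 0.12 rad and linear speed of each of lid, egg below 0.02 m/s); the robot touches nothing.
It fails at once if an egg cracks: the contact forces on it exceed 25 N (contact force between anything else and egg above 25 N or contact force between anything else and tray_egg_1 above 25 N or contact force between anything else and tray_egg_2 above 25 N).
It fails at once if an egg is let fall (untouched by the fingers at over 0.4 m/s: a fall of some 8 mm) ((contact force between the fingers and egg below 0.1 N and linear speed of egg above 0.4 m/s) or (contact force between the fingers and tray_egg_1 below 0.1 N and linear speed of tray_egg_1 above 0.4 m/s) or (contact force between the fingers and tray_egg_2 below 0.1 N and linear speed of tray_egg_2 above 0.4 m/s)).
It fails at once if the lid is let fall (untouched by the fingers at over 0.5 m/s: a fall of some 13 mm) or pressed onto the tray with over 80 N ((contact force between the fingers and lid below 0.1 N and linear speed of lid above 0.5 m/s) or contact force between lid and tray above 80 N).
It fails at once if the egg cup is knocked over or away (tilted over 30 degrees or moved over 60 mm) (angle between egg_cup's own z axis and vertical above 0.52 rad or distance of egg_cup from where it was at the start of the episode above 0.06 m).
It fails at once if the mill, teaspoon or lemon is pushed more than 30 mm (distance of any of mill, teaspoon, lemon from where it was at the start of the episode above 0.03 m).
It also fails if it takes over 58 s, if anything falls off the work surface, if the arm or the gripper's body presses on something with over 40 N, if the wrist force passes 120 N, or if a joint passes its speed limit or range.

## Robot

A 6-joint arm with a two-finger parallel gripper is mounted at the origin on a cart in front of the work surface, level with it; the furniture and walls round the work are solid. World frame = base frame: x ahead of the robot, y to its left, z up, the work surface at z = 0. Lengths are in m, angles in rad, forces in N, time in s.
With the tool pointing down it reaches from about 0.35 to 0.775 m from the base axis. Payload 7.3 kg.
Tool frame: the origin (TCP) lies at the very end of the fingers, on their centre line; the grasp point (between the pads) lies 19 mm behind it; z points along the fingers, y is the line along which they close (so a half turn about z gives the same grasp; the last joint's range is limited). The gripper opens to 92 mm and grips with 3 to 60 N. Pads are 19 mm wide; open, the fingers measure 130 mm over their backs; the gripper's body (75 mm by 190 mm) begins 47 mm behind the grasp point.
Start: joints at [-1.452, 0.342, 1.524, -0, 1.275, -0.146], TCP at [0.137, -0.507, 0.199] pointing down, gripper open.
Joint ranges: [-2.53, 2.53], [-0.77, 2.02], [0.04, 2.7], [-1, 4.14], [0.28, 2.66], [-3.11, 3.11]. Speed limits (rad/s): [2.57, 2.57, 3.14, 3.14, 3.14, 3.14].

## Interface

Orientations are given as a rotation vector (axis times angle).
In Python, from workcell import bot gives the robot as it stands. The module is installed in compiled form; this text tells all that it offers.
- The arm moves only by the shell command python3 -m creep 'ROWS' [OPENING] [FORCE]. ROWS is JSON, a list of rows, each an object with "delta_pos": the shift along the tool's x, y, z in m, a list of three; "spin": the turn about the tool's z in degrees. A call has exactly 5 rows; each row is the pose to reach, as a shift and turn from the pose commanded when the call began, along the tool's axes at that moment; what a row does not reach only later rows make up. A row lasts 1/12 s, in which the tool goes at most 41.7 mm and 7.16 degrees, less where a joint would pass 70% of its speed; a pose out of reach is approached as far as the arm can. A call with a gripper value outside its range is refused whole. OPENING is the finger opening in m, from 0 to 0.0918, set as the call begins (- or left out, the last holds). The fingers move at their own pace and stop on an object; FORCE is the grip in N (left out, the last holds). Time passes only in rows, so rows that repeat a pose let the fingers close, or fill a call up. It gives the time, the measured TCP pose, the force, the opening and the grip force at its end, in the units of the state.
- bot.sense(): the state, without advancing time (a new reading comes with each control period).
- bot.get_image(name): name is "scene" or "top"; returns the picture (384x512x3 uint8, blue, green, red); there is no depth.
- bot.calibration(name): a dict with "intrinsics" (3x3 intrinsics, pixels), "distortion" ([k1, k2, p1, p2, k3] as OpenCV has them; the pictures are not rectified), "T" (4x4, takes a point from camera to world coordinates). Camera axes: x right, y up, looking along -z (the intrinsics and any distortion apply to the point x, -y, -z); pixel columns grow to the right and rows downward; lengths in m; the calibration is good to about 2 mm. A picture is of the moment at which its call begins. calibration takes no time and is no camera call.
- bot.finish_job(): hands the job in; it is judged then, once.
The state is a dict: "time": time; "joints": joint angles; "qd": joint speeds; "effort": joint torques, N m; "position": TCP position; "ee_rot": TCP orientation; "contact_force": force on the tool from outside, world axes, zero at the start; "moment": the same for the moment, N m; "width": finger opening in m; "grip_force": force on a finger pad.
Only numpy, scipy, OpenCV 4.12 (cv2) and the standard library are available. Lean on these libraries where they do the work, as an engineer would, in place of code of your own. Each camera call takes 0.05 s, during which the arm holds its last target. There are 200 camera calls.

## Working session

There is one attempt and no reset: what is moved stays moved. The work goes in short steps, Python scripts to look and compute and a shell command to move; the robot and the scene stay as the last step left them, time stands still between calls to the robot, and variables do not carry over. Pictures are saved under pics/ and viewed, at most 10 in all, crops included, and the job is handed in when it is done.

```bash
mkdir -p pics
python3 - <<'E'
from workcell import bot
import cv2,numpy as np
np.set_printoptions(precision=4,suppress=True)
for n in("scene","top"):
    cv2.imwrite(f"pics/{n}0.png",bot.get_image(n)); c=bot.calibration(n); print(n,c["intrinsics"],c["distortion"],c["T"])
print(bot.sense())
E
```

```text
scene [[434.9677   0.     257.5679]
 [  0.     434.9677 189.5937]
 [  0.       0.       1.    ]] [-0.0497  0.      0.      0.      0.    ] [[ 0.8872  0.3444 -0.3069  0.1438]
 [-0.4613  0.6652 -0.5872 -0.8448]
 [ 0.0019  0.6625  0.749   1.094 ]
 [ 0.      0.      0.      1.    ]]
top [[361.567    0.     254.2221]
 [  0.     361.567  192.6328]
 [  0.       0.       1.    ]] [-0.0323  0.      0.      0.      0.    ] [[ 0.0279  0.9809 -0.1923  0.3237]
 [-0.9996  0.028  -0.0026 -0.0594]
 [ 0.0029  0.1923  0.9813  1.3585]
 [ 0.      0.      0.      1.    ]]
{'time': 0.1, 'joints': array([-1.452 ,  0.3426,  1.5249, -0.    ,  1.2754, -0.146 ]), 'qd': array([-0.0003, -0.002 , -0.0028, -0.0003, -0.0016, -0.0015]), 'effort': array([  0.0004, -43.2005, -24.4693,   0.0719,   0.0526,  -0.    ]), 'position': array([ 0.1374, -0.5063,  0.1981]), 'ee_rot': array([-3.1128, -0.4145,  0.    ]), 'contact_force': array([-0.8782, -0.3377, -0.6791]), 'moment': array([0.0426, 0.0164, 0.0004]), 'grip_force': 0.0, 'width': 0.09159408699614952}
```

View pics/scene0.png

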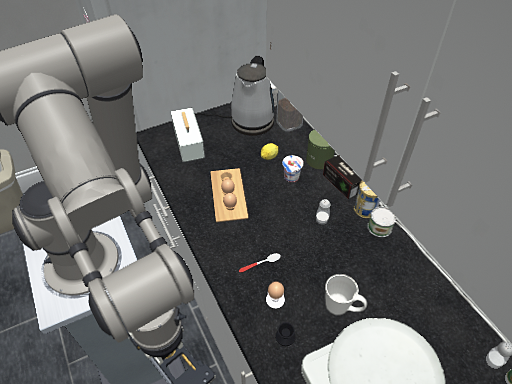

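View pics/top0.png

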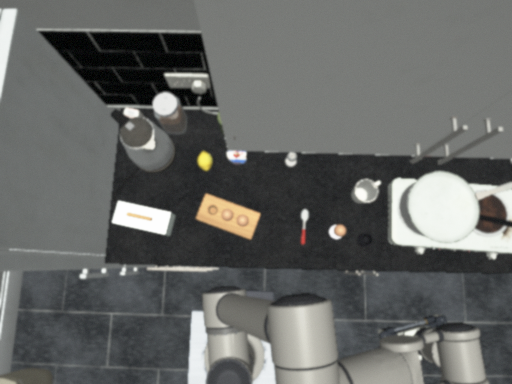

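The scene view shows the egg in the white cup at (276,290). A black cup at (285,333) is not the one meant. The tray is at (229,194) with eggs at (228,185) and (230,200), and its empty cup looks to be the far one at (227,174). The lid with its wooden bar is at (187,135). The top view shows the egg cup at (338,231), the tray at (228,216) and the lid at (143,217). I'll confirm these in one enlarged crop and measure.

```bash
cat > h.py <<'E'
import cv2,numpy as np
from workcell import bot
np.set_printoptions(precision=4,suppress=True)
def ray(n,uv):
    c=bot.calibration(n);K=np.array(c["intrinsics"]);T=np.array(c["T"])
    x,y=cv2.undistortPoints(np.array([[uv]],float),K,np.array(c["distortion"]))[0,0]
    return T[:3,3],T[:3,:3]@np.array([x,-y,-1])
def onz(n,uv,z):
    o,d=ray(n,uv);return o+d*(z-o[2])/d[2]
def two(a,b):
    o,d=ray("scene",a);p,e=ray("top",b)
    s=np.linalg.lstsq(np.c_[d,-e],p-o,rcond=None)[0];q,r=o+d*s[0],p+e*s[1]
    return (q+r)/2,np.linalg.norm(q-r)
def blobs(n,im,lo,hi,roi,amin=15):
    x0,y0,x1,y1=roi;m=np.zeros(im.shape[:2],np.uint8)
    m[y0:y1,x0:x1]=cv2.inRange(cv2.cvtColor(im,cv2.COLOR_BGR2HSV),lo,hi)[y0:y1,x0:x1]
    cs=[c for c in cv2.findContours(m,cv2.RETR_EXTERNAL,cv2.CHAIN_APPROX_NONE)[0] if cv2.contourArea(c)>=amin]
    return sorted(cs,key=cv2.contourArea,reverse=True)
E
python3 - <<'E'
from h import *
s=cv2.imread("pics/scene0.png");t=cv2.imread("pics/top0.png")
z=lambda im,x,y,w,h:cv2.resize(im[y:y+h,x:x+w],(400,300),interpolation=cv2.INTER_CUBIC)
cv2.imwrite("pics/crop.png",np.vstack([np.hstack([z(s,190,150,80,60+0),z(s,245,270,80,60)]),np.hstack([z(t,188,185,80,60),z(t,310,200,80,60)])]))
for n,im,roi in(("scene",s,(200,160,255,230)),("top",t,(190,185,265,245))):
    c=blobs(n,im,(8,60,60),(28,255,255),roi)[0];print("tray",n,cv2.minAreaRect(c))
for n,im,roi in(("scene",s,(255,275,295,310)),("top",t,(325,218,352,245))):
    for c in blobs(n,im,(3,50,50),(25,255,255),roi): print("egg",n,cv2.boundingRect(c),cv2.minEnclosingCircle(c))
    for c in blobs(n,im,(0,0,140),(180,50,255),roi): print("cup",n,cv2.boundingRect(c))
for n,im,roi in(("scene",s,(165,100,210,165)),("top",t,(108,195,178,240))):
    for c in blobs(n,im,(0,0,100),(180,40,255),roi)[:1]: print("lid",n,cv2.minAreaRect(c),cv2.approxPolyDP(c,3,True)[:,0].tolist())
    for c in blobs(n,im,(8,80,60),(28,255,255),roi,5): print("bar",n,cv2.minAreaRect(c))
E
```

```text
tray scene ((229.05487060546875, 194.493896484375), (51.5715217590332, 33.350318908691406), 83.6598129272461)
tray top ((227.6575469970703, 215.74659729003906), (61.680686950683594, 30.66478157043457), 20.556045532226562)
egg scene (268, 281, 16, 18) ((275.77630615234375, 289.4473571777344), 8.735239028930664)
cup scene (266, 293, 19, 16)
egg top (335, 223, 12, 14) ((340.5, 229.5), 6.96429443359375)
cup top (329, 225, 13, 15)
lid scene ((187.0, 130.5), (61.0, 44.0), 90.0) [[165, 100], [165, 122], [173, 120], [182, 160], [203, 157], [202, 138], [193, 113], [209, 108], [209, 100]]
bar scene ((185.132080078125, 120.46226501464844), (17.994230270385742, 3.0219316482543945), 74.05460357666016)
lid top ((142.72352600097656, 217.49411010742188), (60.8489990234375, 25.1639347076416), 12.528807640075684) [[116, 202], [112, 223], [170, 233], [174, 217], [170, 211]]
bar top ((139.05882263183594, 216.2352752685547), (22.56077003479004, 1.5185132026672363), 12.528807640075684)
```

View pics/crop.png

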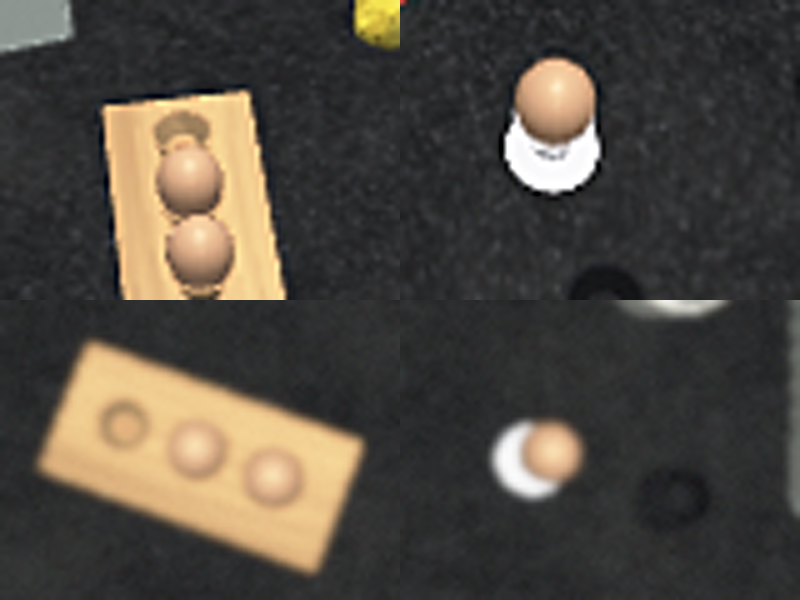

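The crop confirms it. The brown egg sits in the white cup, and the black cup to its lower right is excluded. The empty tray cup is the +y end one, at about (213,210) in top, and its dot is hidden in the scene view by the neighbouring egg.

Run:
```python
from h import *
s=cv2.imread("pics/scene0.png");t=cv2.imread("pics/top0.png")
P,e=two((275.7,289.6),(340.5,229.5));print("egg",P,e)
tr={}
for n,im,roi in(("scene",s,(200,160,255,230)),("top",t,(190,185,265,245))):
    c=blobs(n,im,(8,60,60),(28,255,255),roi)[0]
    ap=cv2.approxPolyDP(cv2.convexHull(c),4,True)[:,0];w=np.array([onz(n,p,.008)[:2] for p in ap]).astype(np.float32)
    print("tray corners",n,ap.tolist(),w)
    if n=="scene": 
        pass
    hull=np.array([onz(n,p,.008)[:2] for p in cv2.convexHull(c)[:,0]]).astype(np.float32)
    print(" rect",cv2.minAreaRect(hull))
print("cup spot top @.026/.011",onz("top",(213,210),.026),onz("top",(213,210),.011))
print("e1,e2 top",onz("top",(227.4,215),.045),onz("top",(242.6,220.4),.045))
# lid: top face at z .080 ; bar two-view
P,e=two((185.1,120.5),(139.06,216.2));print("bar",P,e)
c=blobs("top",t,(0,0,100),(180,40,255),(108,195,178,240))[0]
for z in(.08,):print("lid rect top",cv2.minAreaRect(np.array([onz("top",p,z)[:2] for p in c[:,0]],np.float32)))
b=np.r_[[p[0] for p in blobs("scene",s,(8,80,60),(28,255,255),(165,100,210,165),5)[0]]]
w=np.array([onz("scene",p,.112)[:2] for p in b],np.float32);print("bar scene",cv2.minAreaRect(w))
b=blobs("top",t,(8,80,60),(28,255,255),(108,195,178,240),5)[0][:,0]
w=np.array([onz("top",p,.112)[:2] for p in b],np.float32);print("bar top",cv2.minAreaRect(w))
for uv,n in(((305,225),"top"),((260,263),"scene")):print("spoon",onz(n,uv,0))
x=cv2.resize(s[95:170,160:260],(800,600),interpolation=cv2.INTER_CUBIC);cv2.imwrite("pics/lid.png",x)
```

```text
egg [ 0.4497 -0.3696  0.0593] 0.004605198324645189
tray corners scene [[239, 168], [248, 217], [216, 221], [210, 171]] [[ 0.5777  0.1255]
 [ 0.5087 -0.0821]
 [ 0.4125 -0.0502]
 [ 0.4821  0.1587]]
 rect ((0.4954591989517212, 0.03680527210235596), (0.22581622004508972, 0.10598001629114151), 71.2290267944336)
tray corners top [[203, 195], [260, 212], [252, 238], [197, 220]] [[ 0.5737  0.1385]
 [ 0.5147 -0.0797]
 [ 0.4164 -0.0524]
 [ 0.4776  0.1558]]
 rect ((0.49746671319007874, 0.0420704260468483), (0.2332543283700943, 0.11545471101999283), 71.06969451904297)
cup spot top @.026/.011 [0.5146 0.0956 0.026 ] [0.5168 0.0973 0.011 ]
e1,e2 top [0.495  0.0398 0.045 ] [ 0.4767 -0.0165  0.045 ]
bar [0.4744 0.3463 0.0982] 0.000638809437847922
lid rect top ((0.4729253649711609, 0.3386954963207245), (0.21881291270256042, 0.08904537558555603), 79.42636108398438)
bar scene ((0.4699500799179077, 0.3310008645057678), (0.09833742678165436, 0.010677427053451538), 79.15525817871094)
bar top ((0.47298818826675415, 0.3418497145175934), (0.0798855870962143, 0.005254797171801329), 79.32411193847656)
spoon [ 0.4712 -0.2506  0.    ]
spoon [ 0.4662 -0.2448  0.    ]
```

View pics/lid.png

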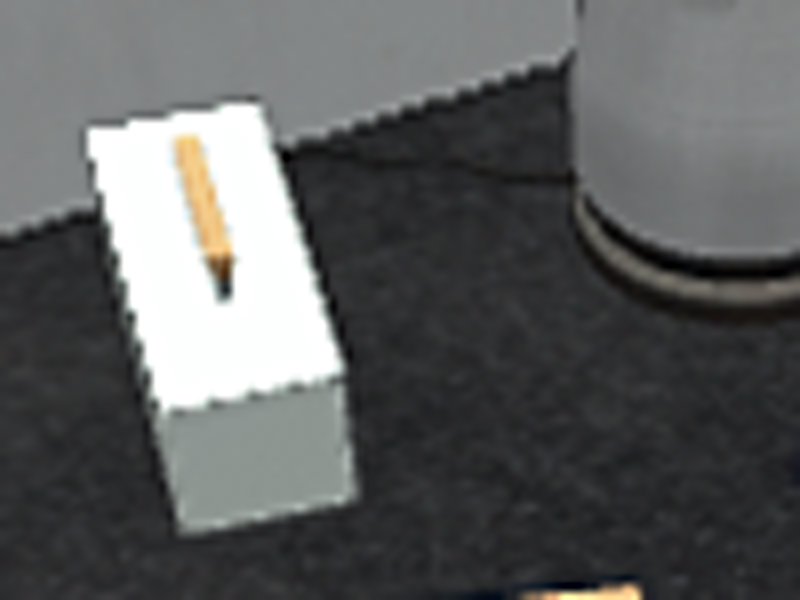

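```bash
cat >> h.py <<'E'
from scipy.spatial.transform import Rotation as Ro
def go(x,y,z,yaw):
    s=bot.sense();R=Ro.from_rotvec(s["ee_rot"]).as_matrix()
    cur=np.degrees(np.arctan2(R[1,0],R[0,0]))
    print("at",np.array(s["position"]),"yaw",round(cur,2),"delta_tool",R.T@(np.array([x,y,z])-s["position"]),"spin",round(cur-yaw,2))
E
python3 - <<'E'
from h import *
print(onz("scene",(275.7,289.6),.055),onz("top",(340.5,229.5),.055))
q=[onz("scene",p,.08) for p in((171,111),(192.9,107.75),(202.75,141.9),(180.6,146.5))]
print(np.array(q),np.mean(q,0))
go(.451,-.37,.15,71)
E
```

```text
[ 0.4487 -0.3671  0.055 ] [ 0.4524 -0.3713  0.055 ]
[[0.4535 0.4442 0.08  ]
 [0.533  0.4245 0.08  ]
 [0.4927 0.232  0.08  ]
 [0.4164 0.2455 0.08  ]] [0.4739 0.3366 0.08  ]
at [ 0.1374 -0.5063  0.1981] yaw 15.17 delta_tool [ 0.3384 -0.0494  0.0483] spin -55.83
```

```bash
python3 -m creep '[{"delta_pos":[0.04,0,0],"spin":0},{"delta_pos":[0.08,0,0],"spin":0},{"delta_pos":[0.12,0,0],"spin":0},{"delta_pos":[0.16,0,0],"spin":0},{"delta_pos":[0.20,0,0],"spin":0}]' 0.0918 4
python3 -m creep '[{"delta_pos":[0.03,-0.01,0.01],"spin":0},{"delta_pos":[0.06,-0.02,0.02],"spin":0},{"delta_pos":[0.09,-0.03,0.03],"spin":0},{"delta_pos":[0.12,-0.04,0.04],"spin":0},{"delta_pos":[0.138,-0.049,0.048],"spin":0}]'
python3 -m creep '[{"delta_pos":[0,0,0],"spin":-7},{"delta_pos":[0,0,0],"spin":-14},{"delta_pos":[0,0,0],"spin":-21},{"delta_pos":[0,0,0],"spin":-28},{"delta_pos":[0,0,0],"spin":-35}]'
python3 -m creep '[{"delta_pos":[0,0,0],"spin":-7},{"delta_pos":[0,0,0],"spin":-14},{"delta_pos":[0,0,0],"spin":-20.8},{"delta_pos":[0,0,0],"spin":-20.8},{"delta_pos":[0,0,0],"spin":-20.8}]'
python3 - <<'E'
from h import *
go(.4505,-.369,.043,71)
i=bot.get_image("scene");cv2.imwrite("pics/s1.png",cv2.resize(i[220:340,200:360],(800,600),interpolation=cv2.INTER_CUBIC))
E
```

```text
time: 0.52
position: [0.3319, -0.4534, 0.1984]
ee_rot: [-3.114, -0.414, 0.0]
contact_force: [0.0, -1.0, -0.2]
width: 0.0916
grip_force: 0.0
time: 0.93
position: [0.4528, -0.3688, 0.1494]
ee_rot: [-3.112, -0.417, 0.0]
contact_force: [-0.6, -0.1, -0.2]
width: 0.0918
grip_force: 0.0
time: 1.35
position: [0.4507, -0.3706, 0.1502]
ee_rot: [-2.84, -1.341, 0.001]
contact_force: [-0.2, -0.2, 0.7]
width: 0.0922
grip_force: 0.0
time: 1.77
position: [0.4507, -0.3708, 0.1504]
ee_rot: [-2.561, -1.819, 0.0]
contact_force: [0.2, 1.2, 0.6]
width: 0.0919
grip_force: 0.0
at [ 0.4507 -0.3708  0.1504] yaw 70.77 delta_tool [ 0.0016 -0.0007  0.1074] spin -0.23
```

View pics/s1.png

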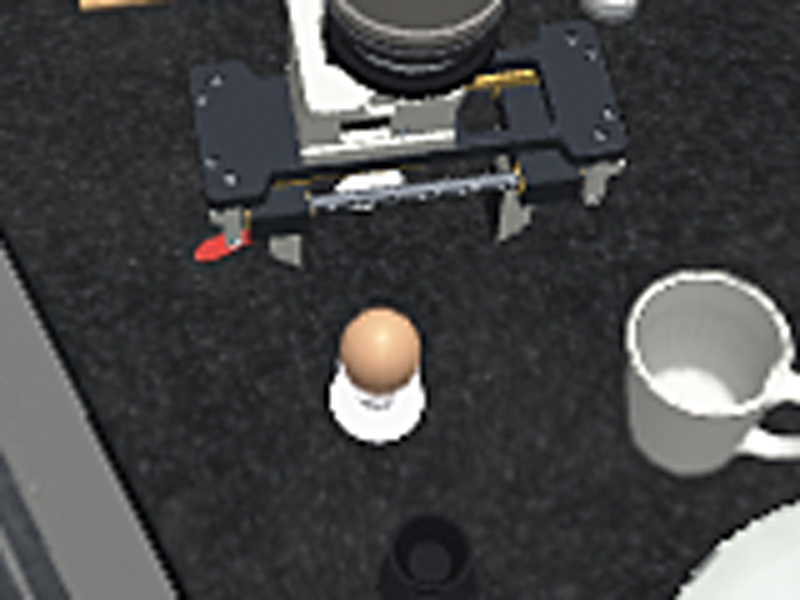

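The gripper hovers above the egg in line with it, with fingertips at crop (285,255) and (512,225) and the egg at (380,350). I'll descend and grip.

```bash
python3 -m creep '[{"delta_pos":[0.001,0,0.02],"spin":0},{"delta_pos":[0.001,0,0.045],"spin":0},{"delta_pos":[0.001,0,0.07],"spin":0},{"delta_pos":[0.001,0,0.095],"spin":0},{"delta_pos":[0.001,0,0.107],"spin":0}]'
python3 -m creep '[{"delta_pos":[0,0,0],"spin":0},{"delta_pos":[0,0,0],"spin":0},{"delta_pos":[0,0,0],"spin":0},{"delta_pos":[0,0,0],"spin":0},{"delta_pos":[0,0,0],"spin":0}]' 0.06 4
python3 -m creep '[{"delta_pos":[0,0,0],"spin":0},{"delta_pos":[0,0,0],"spin":0},{"delta_pos":[0,0,0],"spin":0},{"delta_pos":[0,0,0],"spin":0},{"delta_pos":[0,0,0],"spin":0}]' 0.05 4
python3 - <<'E'
from h import *
i=bot.get_image("scene");cv2.imwrite("pics/s2.png",cv2.resize(i[240:330,220:340],(800,600),interpolation=cv2.INTER_CUBIC))
E
```

```text
time: 2.23
position: [0.4498, -0.3687, 0.0406]
ee_rot: [-2.558, -1.817, 0.001]
contact_force: [0.1, -0.1, -1.1]
width: 0.0922
grip_force: 0.0
time: 2.65
position: [0.4517, -0.3706, 0.045]
ee_rot: [2.557, 1.822, 0.0]
contact_force: [-0.5, -0.1, 0.7]
width: 0.0632
grip_force: 0.0
time: 3.07
position: [0.4512, -0.37, 0.0438]
ee_rot: [2.558, 1.824, -0.0]
contact_force: [0.7, 0.3, 0.1]
width: 0.0497
grip_force: 0.0
```

View pics/s2.png

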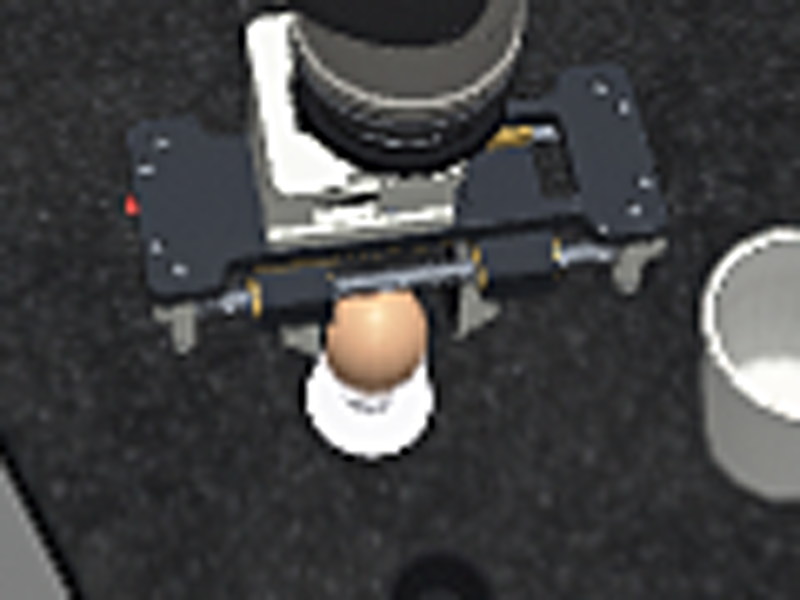

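The fingers straddle the egg just above the cup rim, with the egg at crop (378,340) and fingertips at about (310,335) and (475,325). I'll check the centring numerically before closing.

```bash
cat >> h.py <<'E'
def proj(n,X):
    c=bot.calibration(n);W=np.linalg.inv(np.array(c["T"]));F=np.diag([1.,-1,-1]);A=F@W[:3,:3];t=F@W[:3,3]
    return cv2.projectPoints(np.array([X],float),cv2.Rodrigues(A)[0],t,np.array(c["intrinsics"]),np.array(c["distortion"]))[0][0,0]
E
python3 - <<'E'
from h import *
s=bot.sense();R=Ro.from_rotvec(s["ee_rot"]).as_matrix();p=s["position"]
for k in(-1,1):
  for a in(-.0095,.0095):
    q=proj("scene",p+R[:,1]*k*s["width"]/2+R[:,0]*a);print(k,a,q,"crop",(q-[220,240])*6.667)
i=bot.get_image("scene");c=blobs("scene",i,(3,50,50),(14,255,255),(262,270,292,305))[0]
print(cv2.boundingRect(c),cv2.fitEllipse(c),proj("scene",[.4512,-.37,.053]))
E
```

```text
-1 -0.0095 [268.2544 296.5625] crop [321.712  377.1023]
-1 0.0095 [267.104  290.2067] crop [314.0426 334.7283]
1 -0.0095 [286.6961 294.0701] crop [444.6627 360.4853]
1 0.0095 [285.3608 287.7675] crop [435.7603 318.4656]
(269, 283, 15, 16) ((275.9610290527344, 290.2789001464844), (13.815720558166504, 15.62928295135498), 31.267086029052734) [277.0137 290.4362]
```

Run:
```python
from h import *
s=bot.sense();R=Ro.from_rotvec(s["ee_rot"]).as_matrix();p=np.array([.4507,-.3708,.1504])
for k in(-1,1):
  for w in(.046,.065):
   for a in(-.0095,.0095):
    q=proj("scene",p+R[:,1]*k*w+R[:,0]*a);print(k,w,a,"crop",(q-[200,220])*5)
i=cv2.imread("pics/s2.png")
p=s["position"]
for k in(-1,1):
  for w in(s["width"]/2,s["width"]/2+.019):
   L=[(proj("scene",p+R[:,1]*k*w+R[:,0]*a)-[220,240])*6.667 for a in(-.0095,.0095)]
   cv2.line(i,tuple(map(int,L[0])),tuple(map(int,L[1])),(0,255,0),1)
cv2.imwrite("pics/s2b.png",i[200:500,200:600])
```

```text
-1 0.046 -0.0095 crop [303.4647 287.2028]
-1 0.046 0.0095 crop [297.6874 253.9973]
-1 0.065 -0.0095 crop [265.2527 292.1562]
-1 0.065 0.0095 crop [259.8951 258.8385]
1 0.046 -0.0095 crop [486.5765 263.2741]
1 0.046 0.0095 crop [478.8132 230.6216]
1 0.065 -0.0095 crop [523.9794 258.3472]
1 0.065 0.0095 crop [515.8162 225.8107]
```

View pics/s2b.png

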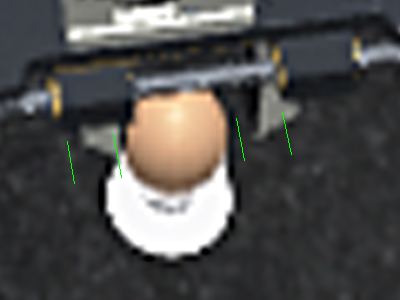

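The drawn tip lines lie about 25 crop px below the visible pale finger parts, perhaps because the pads are dark. I'll brighten the picture to find out.

Run:
```python
from h import *
a=bot.get_image("scene")[265:310,245:305];a=cv2.resize(a,(800,600),interpolation=cv2.INTER_CUBIC)
cv2.imwrite("pics/g.png",(255*(a/255.)**.45).astype(np.uint8))
```

```text
(no output)
```

View pics/g.png

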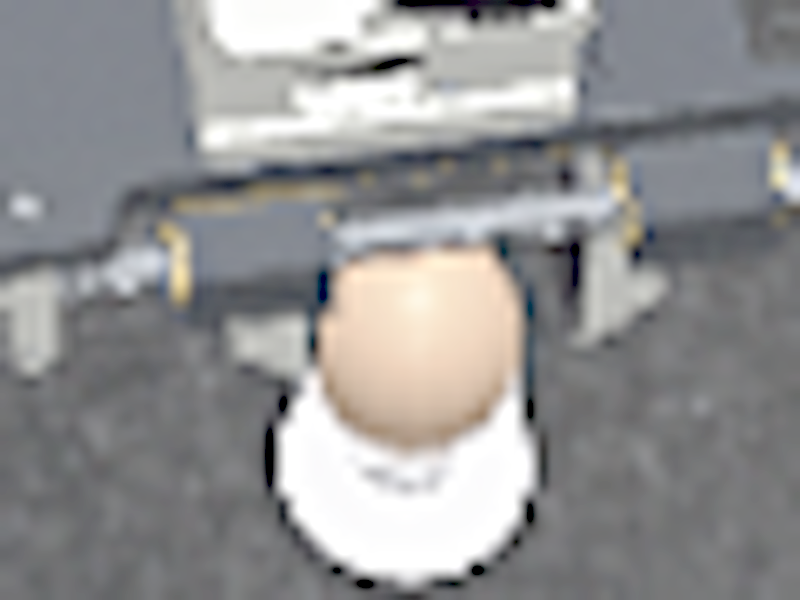

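Run:
```python
from h import *
s=bot.sense();R=Ro.from_rotvec(s["ee_rot"]).as_matrix();p=s["position"];print(p,s["width"])
for h in(.066,.08,.1):
  print(h,[ ((proj("scene",p+R@[a,b,-h])-[220,240])*6.667).round() for a in(-.0375,.0375) for b in(-.095,.095)])
print("dz10mm px",proj("scene",p+[0,0,.01])-proj("scene",p),"tool x 10mm",proj("scene",p+R[:,0]*.01)-proj("scene",p),"tool y 10mm",proj("scene",p+R[:,1]*.01)-proj("scene",p))
```

```text
[ 0.4512 -0.37    0.0437] 0.050028823658814725
0.066 [array([152., 385.]), array([650., 318.]), array([128., 212.]), array([605., 150.])]
0.08 [array([151., 367.]), array([653., 300.]), array([127., 193.]), array([608., 131.])]
0.1 [array([150., 341.]), array([659., 273.]), array([125., 165.]), array([613., 103.])]
dz10mm px [ 0.1347 -1.8173] tool x 10mm [-0.6509 -3.3133] tool y 10mm [ 3.679  -0.4948]
```

The gripper plate corners project to within about 1 mm sideways of where they appear, so the pose and calibration agree and the fingertips are merely tapered. I'll close gently and watch the forces.

```bash
python3 -m creep '[{"delta_pos":[0,0,0],"spin":0},{"delta_pos":[0,0,0],"spin":0},{"delta_pos":[0,0,0],"spin":0},{"delta_pos":[0,0,0],"spin":0},{"delta_pos":[0,0,0],"spin":0}]' 0.045 4
python3 -m creep '[{"delta_pos":[0,0,0],"spin":0},{"delta_pos":[0,0,0],"spin":0},{"delta_pos":[0,0,0],"spin":0},{"delta_pos":[0,0,0],"spin":0},{"delta_pos":[0,0,0],"spin":0}]' 0.036 4
python3 - <<'E'
from h import *
i=bot.get_image("scene");c=blobs("scene",i,(3,50,50),(14,255,255),(255,265,300,310))[0]
print(cv2.boundingRect(c),cv2.fitEllipse(c));w=blobs("scene",i,(0,0,140),(180,50,255),(258,290,295,312))
print([cv2.boundingRect(k) for k in w])
E
```

```text
time: 3.63
position: [0.4512, -0.37, 0.0437]
ee_rot: [2.558, 1.824, -0.0]
contact_force: [-0.3, -0.0, 0.2]
width: 0.0451
grip_force: 0.0
time: 4.05
position: [0.4512, -0.37, 0.0438]
ee_rot: [2.558, 1.824, -0.0]
contact_force: [0.3, -0.6, 0.3]
width: 0.0358
grip_force: 0.1
(269, 283, 16, 16) ((276.68475341796875, 290.66619873046875), (12.124495506286621, 16.022775650024414), 28.6643123626709)
[(266, 292, 19, 17)]
```

Width 36 mm with no grip force means the pads are missing the egg. I'll look from both cameras.

Run:
```python
from h import *
s=bot.sense();print(s["position"],s["width"],s["grip_force"])
R=Ro.from_rotvec(s["ee_rot"]).as_matrix();p=s["position"]
a=bot.get_image("scene");b=bot.get_image("top");cv2.imwrite("pics/raw_s.png",a);cv2.imwrite("pics/raw_t.png",b)
A=cv2.resize(a[265:310,250:300],(500,450),interpolation=cv2.INTER_CUBIC);B=cv2.resize(b[205:265,315:355],(300,450),interpolation=cv2.INTER_CUBIC)
g=lambda a:(255*(a/255.)**.5).astype(np.uint8)
A=g(A);B=g(B)
for k in(-1,1):
  L=[tuple(((proj("scene",p+R[:,1]*k*.018+R[:,0]*q)-[250,265])*10).astype(int).tolist()) for q in(-.0095,.0095)];cv2.line(A,L[0],L[1],(0,255,0),1)
for h in(.066,.12):
  L=np.array([(proj("top",p+R@[x,y,-h])-[315,205])*7.5 for x,y in((-.0375,-.095),(-.0375,.095),(.0375,.095),(.0375,-.095))]).astype(np.int32);cv2.polylines(B,[L],True,(0,255,0),1)
cv2.imwrite("pics/c.png",np.hstack([A,B]))
```

```text
[ 0.4511 -0.37    0.0437] 0.036039444924120444 0.07157579879276454
```

View pics/c.png

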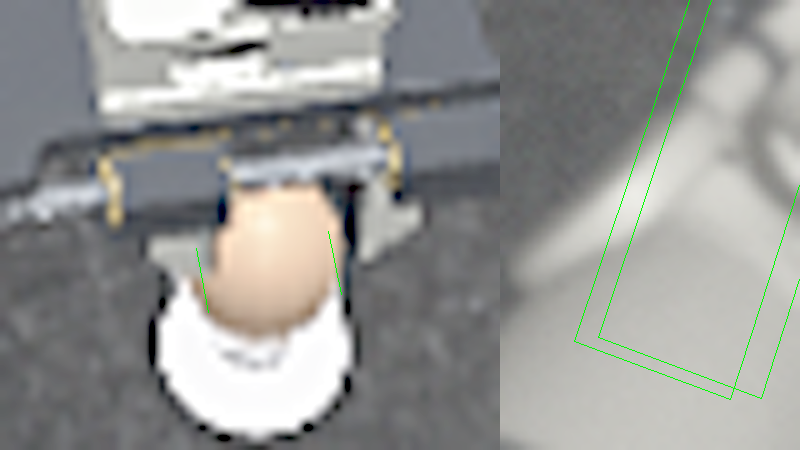

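The picture shows the left pad at crop (213,265) overlapping the egg's upper left, with the visible tips about 3.5 px higher than predicted. So the fingers are on the narrow upper part of the egg and a little to the right (about 3 mm). I'll open, go lower, shift and try again.

```bash
Z='{"delta_pos":[0,0,0],"spin":0}'
python3 -m creep '[{"delta_pos":[0,0,0],"spin":0},{"delta_pos":[0,0,0],"spin":0},{"delta_pos":[0,0,0],"spin":0},{"delta_pos":[0,0,0],"spin":0},{"delta_pos":[0,0,0],"spin":0}]' 0.075 4
python3 -m creep '[{"delta_pos":[0,-0.002,0.002],"spin":0},{"delta_pos":[0,-0.003,0.005],"spin":0},{"delta_pos":[0,-0.003,0.008],"spin":0},{"delta_pos":[0,-0.003,0.012],"spin":0},{"delta_pos":[0,-0.003,0.012],"spin":0}]' 
python3 -m creep '[{"delta_pos":[0,0,0],"spin":0},{"delta_pos":[0,0,0],"spin":0},{"delta_pos":[0,0,0],"spin":0},{"delta_pos":[0,0,0],"spin":0},{"delta_pos":[0,0,0],"spin":0}]' 0.047 4
python3 -m creep '[{"delta_pos":[0,0,0],"spin":0},{"delta_pos":[0,0,0],"spin":0},{"delta_pos":[0,0,0],"spin":0},{"delta_pos":[0,0,0],"spin":0},{"delta_pos":[0,0,0],"spin":0}]' 0.038 4
python3 - <<'E'
from h import *
i=bot.get_image("scene");c=blobs("scene",i,(3,50,50),(14,255,255),(255,265,300,310))[0]
print(cv2.boundingRect(c),cv2.fitEllipse(c));w=blobs("scene",i,(0,0,140),(180,50,255),(258,290,295,312))
print([cv2.boundingRect(k) for k in w])
E
```

```text
time: 4.62
position: [0.4511, -0.37, 0.0437]
ee_rot: [2.558, 1.824, -0.0]
contact_force: [0.6, -0.2, -0.2]
width: 0.0648
grip_force: 0.0
time: 5.03
position: [0.4478, -0.3686, 0.0307]
ee_rot: [-2.557, -1.823, 0.0]
contact_force: [-0.0, -0.2, 0.3]
width: 0.075
grip_force: 0.0
time: 5.45
position: [0.4484, -0.3691, 0.0319]
ee_rot: [2.558, 1.824, -0.0]
contact_force: [0.3, -0.6, -0.1]
width: 0.0488
grip_force: 0.0
time: 5.87
position: [0.4484, -0.3691, 0.0318]
ee_rot: [2.558, 1.824, -0.0]
contact_force: [-0.4, -0.6, 0.4]
width: 0.0424
grip_force: 4.0
(269, 285, 15, 14) ((276.2135925292969, 291.6151123046875), (11.918680191040039, 15.08958625793457), 64.31974029541016)
[(266, 293, 19, 16)]
```

```bash
python3 -m creep '[{"delta_pos":[0,0,-0.002],"spin":0},{"delta_pos":[0,0,-0.004],"spin":0},{"delta_pos":[0,0,-0.006],"spin":0},{"delta_pos":[0,0,-0.008],"spin":0},{"delta_pos":[0,0,-0.010],"spin":0}]'
python3 - <<'E'
from h import *
i=bot.get_image("scene");c=blobs("scene",i,(3,50,50),(14,255,255),(255,260,300,310))[0]
print(cv2.boundingRect(c),cv2.fitEllipse(c));w=blobs("scene",i,(0,0,140),(180,50,255),(258,290,295,312))
print([cv2.boundingRect(k) for k in w])
E
```

```text
time: 6.33
position: [0.4483, -0.3691, 0.042]
ee_rot: [2.558, 1.824, -0.0]
contact_force: [-0.6, -0.1, -0.5]
width: 0.0422
grip_force: 3.9
(269, 283, 16, 14) ((276.414306640625, 289.6161804199219), (12.199559211730957, 15.51489543914795), 64.69509887695312)
[(266, 292, 19, 17)]
```

The egg rose about 2 px (10 mm) while the cup stayed, so the egg is held. I'll lift and carry it.

```bash
python3 -m creep '[{"delta_pos":[0,0,-0.01],"spin":0},{"delta_pos":[0,0,-0.03],"spin":0},{"delta_pos":[0,0,-0.055],"spin":0},{"delta_pos":[0,0,-0.08],"spin":0},{"delta_pos":[0,0,-0.09],"spin":0}]' 0.034 5
python3 - <<'E'
from h import *
go(.514,.0965,.13,71.15)
E
```

```text
time: 6.8
position: [0.4495, -0.3703, 0.1358]
ee_rot: [2.553, 1.82, 0.001]
contact_force: [-0.1, -0.6, -0.8]
width: 0.0421
grip_force: 4.9
at [ 0.4495 -0.3703  0.1358] yaw 70.98 delta_tool [ 0.4623 -0.0912  0.0041] spin -0.17
```

```bash
python3 -m creep '[{"delta_pos":[0.01,-0.002,0],"spin":0},{"delta_pos":[0.035,-0.007,0],"spin":0},{"delta_pos":[0.065,-0.013,0],"spin":0},{"delta_pos":[0.095,-0.019,0],"spin":0},{"delta_pos":[0.125,-0.025,0],"spin":0}]'
python3 -m creep '[{"delta_pos":[0.03,-0.006,0],"spin":0},{"delta_pos":[0.06,-0.012,0],"spin":0},{"delta_pos":[0.09,-0.018,0],"spin":0},{"delta_pos":[0.12,-0.024,0],"spin":0},{"delta_pos":[0.15,-0.03,0],"spin":0}]'
python3 -m creep '[{"delta_pos":[0.03,-0.006,0],"spin":0},{"delta_pos":[0.06,-0.012,0],"spin":0},{"delta_pos":[0.09,-0.018,0],"spin":0},{"delta_pos":[0.12,-0.024,0],"spin":0},{"delta_pos":[0.15,-0.03,0],"spin":0}]'
python3 -m creep '[{"delta_pos":[0.015,-0.003,0],"spin":0},{"delta_pos":[0.03,-0.005,0],"spin":0},{"delta_pos":[0.037,-0.006,0],"spin":0},{"delta_pos":[0.037,-0.006,0],"spin":0},{"delta_pos":[0.037,-0.006,0],"spin":0}]'
python3 - <<'E'
from h import *
go(.514,.0965,.02,71.15)
i=bot.get_image("scene");cv2.imwrite("pics/s5.png",i)
p=proj("scene",[.516,.0965,.158]);print(p)
x,y=map(int,p)
for c in blobs("scene",i,(3,50,50),(14,255,255),(x-20,y-20,x+20,y+20)):print(cv2.boundingRect(c),cv2.contourArea(c))
E
```

```text
time: 7.22
position: [0.4644, -0.2403, 0.1301]
ee_rot: [-2.556, -1.821, 0.001]
contact_force: [1.5, -0.1, -0.7]
width: 0.042
grip_force: 4.9
time: 7.63
position: [0.4847, -0.0887, 0.1303]
ee_rot: [-2.556, -1.822, 0.002]
contact_force: [0.3, -0.0, -0.2]
width: 0.0425
grip_force: 4.9
time: 8.05
position: [0.505, 0.0626, 0.1302]
ee_rot: [-2.556, -1.823, 0.003]
contact_force: [0.2, 0.2, 0.2]
width: 0.042
grip_force: 4.9
time: 8.47
position: [0.5121, 0.0974, 0.1309]
ee_rot: [-2.557, -1.824, 0.003]
contact_force: [-0.1, -0.5, -0.9]
width: 0.0419
grip_force: 4.9
at [0.5121 0.0974 0.1309] yaw 71.02 delta_tool [-0.0001  0.0022  0.1109] spin -0.13
[223.9468 146.977 ]
(216, 141, 14, 16) 128.0
```

Run:
```python
from h import *
i=cv2.imread("pics/s5.png");c=blobs("scene",i,(3,50,50),(14,255,255),(203,126,243,166))[0]
print(cv2.fitEllipse(c),cv2.boundingRect(c))
# egg before, in cup: bbox 268..284 x 281..299 at bottom z .025 ; now bottom z=.1241
for uv,z in(((276,290),.054),((223,149.3),.153)):print(onz("scene",uv,z))
# edge-based: low silhouette row
print(c[c[:,0,1].argmax()],onz("scene",(275.5,299),.035),onz("scene",(222.5,157),.134))
# tray eggs seen, with the same recipe, for the row
for roi in((215,170,245,215),):
  for k in blobs("scene",cv2.imread("pics/scene0.png"),(3,50,50),(14,255,255),roi):print("tray eggs",cv2.boundingRect(k),onz("scene",np.array(cv2.boundingRect(k)[:2])+np.array(cv2.boundingRect(k)[2:])/2,.04))
j=bot.get_image("scene")[130:240,180:280];cv2.imwrite("pics/v.png",cv2.resize(j,(545,600),interpolation=cv2.INTER_CUBIC))
```

```text
((222.44883728027344, 148.50051879882812), (13.32552719116211, 14.920928955078125), 177.58114624023438) (216, 141, 14, 16)
[ 0.4491 -0.3681  0.054 ]
[0.5109 0.0932 0.153 ]
[[221 156]] [ 0.4406 -0.3822  0.035 ] [0.5023 0.0806 0.134 ]
tray eggs (221, 178, 16, 30) [0.4875 0.0107 0.04  ]
```

```bash
python3 -m creep '[{"delta_pos":[0,0.001,0.01],"spin":0},{"delta_pos":[0,0.003,0.03],"spin":0},{"delta_pos":[0,0.003,0.055],"spin":0},{"delta_pos":[0,0.003,0.075],"spin":0},{"delta_pos":[0,0.003,0.088],"spin":0}]'
python3 -m creep '[{"delta_pos":[0,0,0.002],"spin":0},{"delta_pos":[0,0,0.004],"spin":0},{"delta_pos":[0,0,0.004],"spin":0},{"delta_pos":[0,0,0.004],"spin":0},{"delta_pos":[0,0,0.004],"spin":0}]'
python3 - <<'E'
from h import *
i=bot.get_image("scene");cv2.imwrite("pics/s6.png",i)
go(.515,.096,.0178,71.15)
cv2.imwrite("pics/s6c.png",cv2.resize(i[150:225,185:285],(800,600),interpolation=cv2.INTER_CUBIC))
for k in blobs("scene",i,(3,50,50),(14,255,255),(205,150,250,215)):print(cv2.boundingRect(k))
E
```

```text
time: 8.98
position: [0.5143, 0.0954, 0.041]
ee_rot: [-2.558, -1.821, 0.004]
contact_force: [-0.5, 0.6, -0.7]
width: 0.0422
grip_force: 4.9
time: 9.4
position: [0.5165, 0.0963, 0.0406]
ee_rot: [2.557, 1.823, 0.002]
contact_force: [-0.5, 1.1, -0.4]
width: 0.0423
grip_force: 4.9
at [0.5164 0.0964 0.0406] yaw 70.97 delta_tool [-0.0008 -0.0012  0.0228] spin -0.18
(221, 178, 16, 30)
(219, 161, 14, 15)
```

View pics/s6c.png

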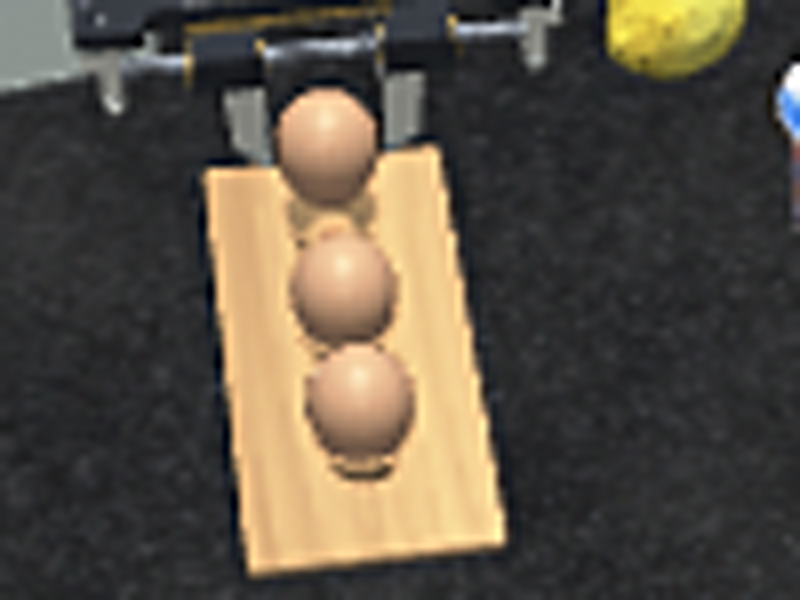

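The held egg at crop (328,145) is in line with the tray row (343,288) and (360,402). Both sideways and along the row, it matches its expected place for being 22 mm above its seat. I'll lower softly.

```bash
python3 -m creep '[{"delta_pos":[0,0,0.004],"spin":0},{"delta_pos":[0,0,0.008],"spin":0},{"delta_pos":[0,0,0.012],"spin":0},{"delta_pos":[0,0,0.015],"spin":0},{"delta_pos":[0,0,0.017],"spin":0}]' 0.034 4
python3 -m creep '[{"delta_pos":[0,0,0.0005],"spin":0},{"delta_pos":[0,0,0.001],"spin":0},{"delta_pos":[0,0,0.0015],"spin":0},{"delta_pos":[0,0,0.002],"spin":0},{"delta_pos":[0,0,0.002],"spin":0}]'
python3 -m creep '[{"delta_pos":[0,0,0.0005],"spin":0},{"delta_pos":[0,0,0.001],"spin":0},{"delta_pos":[0,0,0.001],"spin":0},{"delta_pos":[0,0,0.001],"spin":0},{"delta_pos":[0,0,0.001],"spin":0}]'
```

```text
time: 9.87
position: [0.5154, 0.0964, 0.022]
ee_rot: [-2.558, -1.824, 0.001]
contact_force: [0.3, -0.0, -0.9]
width: 0.0422
grip_force: 3.9
time: 10.28
position: [0.5158, 0.0964, 0.0207]
ee_rot: [2.558, 1.824, 0.0]
contact_force: [0.4, 0.0, -0.5]
width: 0.0423
grip_force: 3.9
time: 10.7
position: [0.5158, 0.0964, 0.0197]
ee_rot: [2.558, 1.824, 0.0]
contact_force: [0.3, 0.5, -0.9]
width: 0.042
grip_force: 3.9
```

```bash
python3 -m creep '[{"delta_pos":[0,0,0.0005],"spin":0},{"delta_pos":[0,0,0.001],"spin":0},{"delta_pos":[0,0,0.001],"spin":0},{"delta_pos":[0,0,0.001],"spin":0},{"delta_pos":[0,0,0.001],"spin":0}]'
python3 -m creep '[{"delta_pos":[0,0,0.0005],"spin":0},{"delta_pos":[0,0,0.001],"spin":0},{"delta_pos":[0,0,0.001],"spin":0},{"delta_pos":[0,0,0.001],"spin":0},{"delta_pos":[0,0,0.001],"spin":0}]'
```

```text
time: 11.12
position: [0.5157, 0.0964, 0.0187]
ee_rot: [2.558, 1.824, -0.0]
contact_force: [-0.1, 0.4, -1.3]
width: 0.0423
grip_force: 3.9
time: 11.53
position: [0.5158, 0.0963, 0.0178]
ee_rot: [2.558, 1.824, 0.0]
contact_force: [-0.0, -0.9, 0.7]
width: 0.0428
grip_force: 4.0
```

Contact is showing: the force turned positive and the width shifted. Releasing.

```bash
python3 -m creep '[{"delta_pos":[0,0,0.0005],"spin":0},{"delta_pos":[0,0,0.0005],"spin":0},{"delta_pos":[0,0,0.0005],"spin":0},{"delta_pos":[0,0,0.0005],"spin":0},{"delta_pos":[0,0,0.0005],"spin":0}]' - 3
python3 -m creep '[{"delta_pos":[0,0,0],"spin":0},{"delta_pos":[0,0,0],"spin":0},{"delta_pos":[0,0,0],"spin":0},{"delta_pos":[0,0,0],"spin":0},{"delta_pos":[0,0,0],"spin":0}]' 0.046
python3 -m creep '[{"delta_pos":[0,0,0],"spin":0},{"delta_pos":[0,0,0],"spin":0},{"delta_pos":[0,0,0],"spin":0},{"delta_pos":[0,0,0],"spin":0},{"delta_pos":[0,0,0],"spin":0}]' 0.07
python3 - <<'E'
from h import *
i=bot.get_image("scene")
for k in blobs("scene",i,(3,50,50),(14,255,255),(205,150,250,215)):print(cv2.boundingRect(k))
E
```

```text
time: 11.95
position: [0.5159, 0.0964, 0.0174]
ee_rot: [2.558, 1.823, 0.001]
contact_force: [-0.8, -0.7, 5.1]
width: 0.043
grip_force: 3.3
time: 12.37
position: [0.5155, 0.0964, 0.0169]
ee_rot: [-2.558, -1.824, 0.001]
contact_force: [0.6, -0.1, 0.1]
width: 0.0457
grip_force: 0.0
time: 12.78
position: [0.5157, 0.0964, 0.0172]
ee_rot: [2.558, 1.824, -0.0]
contact_force: [-0.1, 0.4, 0.5]
width: 0.0695
grip_force: 0.0
(219, 166, 18, 42)
```

Egg seated and released. Raising and going above the lid.

```bash
python3 -m creep '[{"delta_pos":[0,0,-0.01],"spin":0},{"delta_pos":[0,0,-0.04],"spin":0},{"delta_pos":[0,0,-0.08],"spin":0},{"delta_pos":[0,0,-0.12],"spin":0},{"delta_pos":[0,0,-0.16],"spin":0}]'
python3 -m creep '[{"delta_pos":[0,0,-0.01],"spin":0},{"delta_pos":[0,0,-0.01],"spin":0},{"delta_pos":[0,0,-0.01],"spin":0},{"delta_pos":[0,0,-0.01],"spin":0},{"delta_pos":[0,0,-0.01],"spin":0}]' 0.05
python3 - <<'E'
from h import *
i=bot.get_image("scene")
for k in blobs("scene",i,(3,50,50),(14,255,255),(205,150,250,215)):print(cv2.boundingRect(k))
go(.473,.338,.187,79.4)
E
```

```text
time: 13.25
position: [0.5152, 0.0964, 0.1797]
ee_rot: [2.558, 1.824, -0.0]
contact_force: [1.0, -0.2, 1.3]
width: 0.0699
grip_force: 0.0
time: 13.67
position: [0.5147, 0.0964, 0.1855]
ee_rot: [-2.557, -1.823, 0.005]
contact_force: [-0.7, 0.5, 0.4]
width: 0.0502
grip_force: 0.0
(219, 166, 18, 42)
at [0.5148 0.0963 0.1856] yaw 70.97 delta_tool [ 0.2148 -0.1184 -0.0013] spin -8.43
```

```bash
python3 -m creep '[{"delta_pos":[0.036,-0.02,0],"spin":0},{"delta_pos":[0.072,-0.04,0],"spin":0},{"delta_pos":[0.108,-0.06,0],"spin":0},{"delta_pos":[0.144,-0.08,0],"spin":0},{"delta_pos":[0.18,-0.1,0],"spin":0}]'
python3 -m creep '[{"delta_pos":[0.02,-0.01,0],"spin":-4},{"delta_pos":[0.035,-0.018,0],"spin":-8.4},{"delta_pos":[0.035,-0.018,0],"spin":-8.4},{"delta_pos":[0.035,-0.018,0],"spin":-8.4},{"delta_pos":[0.035,-0.018,0],"spin":-8.4}]'
python3 - <<'E'
from h import *
go(.473,.338,.085,79.4)
i=bot.get_image("scene");cv2.imwrite("pics/s7.png",i)
for k in blobs("scene",i,(8,80,60),(28,255,255),(160,90,215,165),4):print(cv2.minAreaRect(k),cv2.boundingRect(k))
s=bot.sense();R=Ro.from_rotvec(s["ee_rot"]).as_matrix();p=s["position"]
print([proj("scene",p+R@[0,k*.025,-.02]) for k in(-1,1)],proj("scene",[.473,.338,.112]))
E
```

```text
time: 14.13
position: [0.4788, 0.3007, 0.1859]
ee_rot: [-2.558, -1.823, 0.004]
contact_force: [1.0, -0.6, 0.9]
width: 0.0502
grip_force: 0.0
time: 14.55
position: [0.4742, 0.3372, 0.1863]
ee_rot: [2.419, 2.004, -0.003]
contact_force: [0.2, -0.7, -0.0]
width: 0.05
grip_force: 0.0
at [0.4742 0.3372 0.1863] yaw 79.26 delta_tool [ 0.0008 -0.0012  0.1013] spin -0.14
((185.132080078125, 120.46226501464844), (17.994230270385742, 3.0219316482543945), 74.05460357666016) (182, 112, 7, 18)
[array([174.9639,  98.3107]), array([189.6378,  95.7085])] [185.1868 118.9089]
```

```bash
python3 -m creep '[{"delta_pos":[0,0,0.025],"spin":0},{"delta_pos":[0,0,0.05],"spin":0},{"delta_pos":[0,0,0.075],"spin":0},{"delta_pos":[0,0,0.09],"spin":0},{"delta_pos":[0,0,0.097],"spin":0}]'
python3 -m creep '[{"delta_pos":[0,0,0.001],"spin":0},{"delta_pos":[0,0,0.002],"spin":0},{"delta_pos":[0,0,0.003],"spin":0},{"delta_pos":[0,0,0.003],"spin":0},{"delta_pos":[0,0,0.003],"spin":0}]'
python3 -m creep '[{"delta_pos":[0,0,0.0005],"spin":0},{"delta_pos":[0,0,0.001],"spin":0},{"delta_pos":[0,0,0.0015],"spin":0},{"delta_pos":[0,0,0.0015],"spin":0},{"delta_pos":[0,0,0.0015],"spin":0}]'
```

```text
time: 15.02
position: [0.4734, 0.336, 0.0877]
ee_rot: [-2.42, -2.002, 0.007]
contact_force: [-0.8, -0.4, 0.3]
width: 0.0498
grip_force: 0.0
time: 15.43
position: [0.4748, 0.3383, 0.0881]
ee_rot: [2.417, 2.006, 0.003]
contact_force: [0.6, -0.4, -0.4]
width: 0.0499
grip_force: 0.0
time: 15.85
position: [0.4742, 0.3382, 0.0856]
ee_rot: [2.418, 2.006, -0.0]
contact_force: [0.1, -0.2, -0.5]
width: 0.05
grip_force: 0.0
```

```bash
python3 -m creep '[{"delta_pos":[0,0,0],"spin":0},{"delta_pos":[0,0,0],"spin":0},{"delta_pos":[0,0,0],"spin":0},{"delta_pos":[0,0,0],"spin":0},{"delta_pos":[0,0,0],"spin":0}]' 0.012 10
python3 -m creep '[{"delta_pos":[0,0,0],"spin":0},{"delta_pos":[0,0,0],"spin":0},{"delta_pos":[0,0,0],"spin":0},{"delta_pos":[0,0,0],"spin":0},{"delta_pos":[0,0,0],"spin":0}]'
python3 - <<'E'
from h import *
i=bot.get_image("scene");cv2.imwrite("pics/s8.png",i)
for k in blobs("scene",i,(8,80,60),(28,255,255),(160,90,215,165),4):print(cv2.minAreaRect(k),cv2.boundingRect(k))
for k in blobs("scene",i,(0,0,200),(180,40,255),(160,100,210,165))[:3]:print(cv2.boundingRect(k),cv2.contourArea(k))
E
```

```text
time: 16.27
position: [0.4743, 0.3381, 0.0857]
ee_rot: [2.418, 2.006, -0.0]
contact_force: [-0.2, -0.1, 0.1]
width: 0.0211
grip_force: 0.0
time: 16.68
position: [0.4743, 0.3381, 0.0857]
ee_rot: [2.418, 2.006, -0.0]
contact_force: [0.2, 0.2, -0.6]
width: 0.0123
grip_force: 0.0
((185.5699920654297, 120.489990234375), (17.5362491607666, 3.535533905029297), 81.8698959350586) (183, 112, 6, 18)
((177.5192413330078, 102.09614562988281), (1.5689290761947632, 9.21745777130127), 78.69007110595703) (173, 101, 10, 3)
((189.5, 92.0), (2.0, 3.0), 90.0) (188, 91, 4, 3)
(171, 108, 32, 39) 548.0
```

The fingers closed to 12 mm with no force, so they are above the bar. Together with the egg data, this means the real tips sit about 28 mm higher than reported. I'll open, go about 21 mm lower with force watch, and regrip.

```bash
python3 -m creep '[{"delta_pos":[0,0,-0.004],"spin":0},{"delta_pos":[0,0,-0.004],"spin":0},{"delta_pos":[0,0,-0.004],"spin":0},{"delta_pos":[0,0,-0.004],"spin":0},{"delta_pos":[0,0,-0.004],"spin":0}]' 0.05 10
python3 -m creep '[{"delta_pos":[0,0,0.003],"spin":0},{"delta_pos":[0,0,0.006],"spin":0},{"delta_pos":[0,0,0.009],"spin":0},{"delta_pos":[0,0,0.012],"spin":0},{"delta_pos":[0,0,0.014],"spin":0}]'
python3 -m creep '[{"delta_pos":[0,0,0.002],"spin":0},{"delta_pos":[0,0,0.004],"spin":0},{"delta_pos":[0,0,0.005],"spin":0},{"delta_pos":[0,0,0.006],"spin":0},{"delta_pos":[0,0,0.006],"spin":0}]'
```

```text
time: 17.15
position: [0.4743, 0.3381, 0.0897]
ee_rot: [2.418, 2.006, -0.0]
contact_force: [0.2, -0.1, -0.3]
width: 0.0411
grip_force: 0.0
time: 17.57
position: [0.4741, 0.3379, 0.075]
ee_rot: [-2.418, -2.006, 0.001]
contact_force: [-0.3, -0.0, 0.5]
width: 0.0502
grip_force: 0.0
time: 17.98
position: [0.4742, 0.3381, 0.0695]
ee_rot: [2.418, 2.006, -0.0]
contact_force: [0.4, -0.3, -0.1]
width: 0.0503
grip_force: 0.0
```

```bash
python3 -m creep '[{"delta_pos":[0,0,0.001],"spin":0},{"delta_pos":[0,0,0.002],"spin":0},{"delta_pos":[0,0,0.003],"spin":0},{"delta_pos":[0,0,0.004],"spin":0},{"delta_pos":[0,0,0.004],"spin":0}]'
python3 -m creep '[{"delta_pos":[0,0,0],"spin":0},{"delta_pos":[0,0,0],"spin":0},{"delta_pos":[0,0,0],"spin":0},{"delta_pos":[0,0,0],"spin":0},{"delta_pos":[0,0,0],"spin":0}]' 0.012 8
python3 -m creep '[{"delta_pos":[0,0,0],"spin":0},{"delta_pos":[0,0,0],"spin":0},{"delta_pos":[0,0,0],"spin":0},{"delta_pos":[0,0,0],"spin":0},{"delta_pos":[0,0,0],"spin":0}]'
```

```text
time: 18.4
position: [0.4742, 0.338, 0.0654]
ee_rot: [-2.418, -2.006, 0.001]
contact_force: [0.0, -0.1, 0.1]
width: 0.0501
grip_force: 0.0
time: 18.82
position: [0.4743, 0.3381, 0.0657]
ee_rot: [2.418, 2.006, 0.0]
contact_force: [0.4, 0.0, -0.2]
width: 0.0214
grip_force: 0.0
time: 19.23
position: [0.4742, 0.338, 0.0655]
ee_rot: [2.418, 2.006, -0.001]
contact_force: [0.2, -0.4, -1.7]
width: 0.0136
grip_force: 8.0
```

Gripped: 13.6 mm and 8 N on the 14 mm bar. Firm up and lift.

```bash
python3 -m creep '[{"delta_pos":[0,0,0],"spin":0},{"delta_pos":[0,0,0],"spin":0},{"delta_pos":[0,0,-0.002],"spin":0},{"delta_pos":[0,0,-0.006],"spin":0},{"delta_pos":[0,0,-0.01],"spin":0}]' 0.01 30
python3 -m creep '[{"delta_pos":[0,0,-0.015],"spin":0},{"delta_pos":[0,0,-0.035],"spin":0},{"delta_pos":[0,0,-0.055],"spin":0},{"delta_pos":[0,0,-0.075],"spin":0},{"delta_pos":[0,0,-0.085],"spin":0}]'
python3 -m creep '[{"delta_pos":[0,0,-0.01],"spin":0},{"delta_pos":[0,0,-0.01],"spin":0},{"delta_pos":[0,0,-0.01],"spin":0},{"delta_pos":[0,0,-0.01],"spin":0},{"delta_pos":[0,0,-0.01],"spin":0}]'
python3 - <<'E'
from h import *
i=bot.get_image("scene");cv2.imwrite("pics/s9.png",i)
m=cv2.inRange(cv2.cvtColor(i,cv2.COLOR_BGR2HSV),(0,0,195),(180,40,255))
go(.498,.0415,.175,71.1)
# white lid top face, and gray end wall
for k in blobs("scene",i,(0,0,215),(180,30,255),(150,60,230,165),40)[:4]:print(cv2.boundingRect(k),cv2.approxPolyDP(k,2,True)[:,0].tolist())
t=bot.get_image("top");cv2.imwrite("pics/t9.png",t)
for k in blobs("top",t,(0,0,150),(180,30,255),(90,180,200,260),40)[:4]:print("top",cv2.boundingRect(k),cv2.approxPolyDP(k,2,True)[:,0].tolist())
s=bot.sense();R=Ro.from_rotvec(s["ee_rot"]).as_matrix();p=s["position"]
print([proj("scene",[p[0],p[1],.18]+R@[a,b,0]) for a in(-.098,.098) for b in(-.04,.04)])
E
```

```text
time: 19.65
position: [0.4743, 0.3381, 0.076]
ee_rot: [2.418, 2.006, -0.0]
contact_force: [-0.5, 0.1, -1.2]
width: 0.0136
grip_force: 30.0
time: 20.07
position: [0.4753, 0.3387, 0.1638]
ee_rot: [2.417, 2.006, 0.007]
contact_force: [0.7, 0.8, -1.1]
width: 0.0135
grip_force: 30.0
time: 20.48
position: [0.4737, 0.3378, 0.1694]
ee_rot: [-2.417, -2.006, 0.004]
contact_force: [-1.1, -0.2, -1.2]
width: 0.0138
grip_force: 30.0
at [0.4738 0.3378 0.1695] yaw 79.37 delta_tool [-0.2868  0.0784 -0.0052] spin 8.27
(167, 88, 33, 35) [[167, 89], [176, 122], [199, 117], [190, 88], [185, 109], [174, 98], [173, 91]]
top (90, 206, 36, 54) [[107, 206], [93, 212], [97, 220], [111, 223], [112, 228], [90, 239], [90, 259], [113, 259], [114, 254], [110, 246], [102, 245], [112, 238], [120, 246], [125, 247], [116, 222], [97, 213]]
top (129, 202, 36, 30) [[139, 202], [136, 210], [143, 215], [134, 216], [133, 222], [129, 225], [158, 231], [163, 207]]
top (90, 180, 20, 23) [[90, 180], [90, 202], [101, 197], [100, 187], [108, 195], [103, 180]]
top (111, 202, 8, 13) [[112, 202], [114, 214], [118, 210]]
[array([176.2703, 123.182 ]), array([200.4031, 118.6264]), array([166.986 ,  89.0807]), array([189.2216,  85.2123])]
```

The lifted lid's top-face corners, (176,122), (199,117) and (167,89), match the prediction for a level lid centred on the TCP within about 2 mm. I'll carry it over the tray.

```bash
python3 -m creep '[{"delta_pos":[-0.008,0.002,0],"spin":0},{"delta_pos":[-0.025,0.007,0],"spin":0},{"delta_pos":[-0.05,0.014,0],"spin":0},{"delta_pos":[-0.08,0.022,0],"spin":0},{"delta_pos":[-0.11,0.03,0],"spin":0}]'
python3 -m creep '[{"delta_pos":[-0.03,0.008,0],"spin":0},{"delta_pos":[-0.06,0.016,0],"spin":0},{"delta_pos":[-0.09,0.024,0],"spin":0},{"delta_pos":[-0.12,0.032,0],"spin":0},{"delta_pos":[-0.14,0.038,0],"spin":0}]'
python3 -m creep '[{"delta_pos":[-0.015,0.004,0],"spin":1},{"delta_pos":[-0.025,0.006,0],"spin":3},{"delta_pos":[-0.035,0.008,0],"spin":6},{"delta_pos":[-0.037,0.008,0],"spin":8.3},{"delta_pos":[-0.037,0.008,0],"spin":8.3}]'
python3 -m creep '[{"delta_pos":[0,0,0],"spin":0},{"delta_pos":[0,0,0],"spin":0},{"delta_pos":[0,0,0],"spin":0},{"delta_pos":[0,0,0],"spin":0},{"delta_pos":[0,0,0],"spin":0}]'
python3 - <<'E'
from h import *
go(.496,.039,.075,71.1)
E
```

```text
time: 21.0
position: [0.4831, 0.223, 0.1703]
ee_rot: [2.416, 2.007, -0.001]
contact_force: [0.4, -1.0, -2.2]
width: 0.0138
grip_force: 30.0
time: 21.42
position: [0.4947, 0.0769, 0.1706]
ee_rot: [2.418, 2.004, -0.001]
contact_force: [-0.1, 1.4, -1.8]
width: 0.0139
grip_force: 30.0
time: 21.83
position: [0.4958, 0.0413, 0.1706]
ee_rot: [-2.56, -1.821, 0.001]
contact_force: [-0.3, 0.0, -1.8]
width: 0.0137
grip_force: 30.0
time: 22.25
position: [0.496, 0.0424, 0.1707]
ee_rot: [2.556, 1.827, -0.0]
contact_force: [0.2, 0.1, -1.3]
width: 0.0138
grip_force: 30.0
at [0.496  0.0424 0.1707] yaw 71.12 delta_tool [-0.0032  0.0011  0.0957] spin 0.02
```

```bash
python3 -m creep '[{"delta_pos":[-0.003,0.001,0],"spin":0},{"delta_pos":[-0.003,0.001,0],"spin":0},{"delta_pos":[-0.003,0.001,0],"spin":0},{"delta_pos":[-0.003,0.001,0],"spin":0},{"delta_pos":[-0.003,0.001,0],"spin":0}]'
python3 - <<'E'
from h import *
i=bot.get_image("scene");cv2.imwrite("pics/s10.png",i)
s=bot.sense();R=Ro.from_rotvec(s["ee_rot"]).as_matrix();p=s["position"]
print("pred",[proj("scene",[p[0],p[1],.185]+R@[a,b,0]) for a in(-.098,.098) for b in(-.04,.04)],"low",[proj("scene",[p[0],p[1],.105]+R@[-.098,b,0]) for b in(-.04,.04)])
for k in blobs("scene",i,(0,0,215),(180,30,255),(180,100,275,240),40)[:3]:print(cv2.boundingRect(k),cv2.approxPolyDP(k,2,True)[:,0].tolist())
for k in blobs("scene",i,(0,0,110),(180,30,214),(200,150,260,240),40)[:3]:print("end",cv2.boundingRect(k),cv2.approxPolyDP(k,2,True)[:,0].tolist())
for k in blobs("scene",i,(8,60,60),(28,255,255),(200,150,260,230),10)[:3]:print("tray seen",cv2.boundingRect(k))
E
```

```text
time: 22.67
position: [0.496, 0.0389, 0.1707]
ee_rot: [2.557, 1.826, -0.0]
contact_force: [0.2, 0.6, -1.2]
width: 0.0137
grip_force: 30.0
pred [array([214.8132, 179.1397]), array([242.6475, 176.1349]), array([209.6166, 134.0271]), array([234.8578, 131.5489])] low [array([216.7306, 197.353 ]), array([243.2793, 194.3815])]
(211, 141, 31, 38) [[235, 141], [227, 163], [216, 150], [215, 143], [211, 142], [215, 178], [241, 175]]
(203, 101, 12, 16) [[203, 101], [205, 116], [212, 116], [214, 114], [207, 111], [207, 103]]
end (215, 174, 28, 22) [[242, 174], [240, 177], [215, 179], [217, 194], [240, 193]]
tray seen (210, 171, 39, 51)
tray seen (223, 150, 6, 10)
```

The lid's near edge, (215,178) to (241,175), agrees with the prediction to about 1 px (3 mm). Lowering with force watch; seat expected at TCP z ≈ 0.0735.

```bash
python3 -m creep '[{"delta_pos":[-0.002,0,0.008],"spin":0},{"delta_pos":[-0.002,0,0.02],"spin":0},{"delta_pos":[-0.002,0,0.032],"spin":0},{"delta_pos":[-0.002,0,0.042],"spin":0},{"delta_pos":[-0.002,0,0.05],"spin":0}]'
python3 -m creep '[{"delta_pos":[0,0,0.008],"spin":0},{"delta_pos":[0,0,0.016],"spin":0},{"delta_pos":[0,0,0.024],"spin":0},{"delta_pos":[0,0,0.032],"spin":0},{"delta_pos":[0,0,0.038],"spin":0}]'
python3 -m creep '[{"delta_pos":[0,0,0.001],"spin":0},{"delta_pos":[0,0,0.002],"spin":0},{"delta_pos":[0,0,0.003],"spin":0},{"delta_pos":[0,0,0.004],"spin":0},{"delta_pos":[0,0,0.004],"spin":0}]'
```

```text
time: 23.13
position: [0.4948, 0.0369, 0.1193]
ee_rot: [-2.556, -1.825, 0.002]
contact_force: [0.6, -0.3, -1.6]
width: 0.0137
grip_force: 30.0
time: 23.55
position: [0.4952, 0.037, 0.0818]
ee_rot: [-2.556, -1.826, 0.001]
contact_force: [0.3, -0.5, -1.9]
width: 0.0141
grip_force: 30.0
time: 23.97
position: [0.4955, 0.037, 0.0789]
ee_rot: [2.556, 1.826, 0.001]
contact_force: [0.2, 1.0, -2.1]
width: 0.0135
grip_force: 30.0
```

```bash
python3 -m creep '[{"delta_pos":[0,0,0.001],"spin":0},{"delta_pos":[0,0,0.002],"spin":0},{"delta_pos":[0,0,0.003],"spin":0},{"delta_pos":[0,0,0.003],"spin":0},{"delta_pos":[0,0,0.003],"spin":0}]'
python3 -m creep '[{"delta_pos":[0,0,0.0005],"spin":0},{"delta_pos":[0,0,0.001],"spin":0},{"delta_pos":[0,0,0.001],"spin":0},{"delta_pos":[0,0,0.001],"spin":0},{"delta_pos":[0,0,0.001],"spin":0}]'
python3 -m creep '[{"delta_pos":[0,0,0.0005],"spin":0},{"delta_pos":[0,0,0.001],"spin":0},{"delta_pos":[0,0,0.001],"spin":0},{"delta_pos":[0,0,0.001],"spin":0},{"delta_pos":[0,0,0.001],"spin":0}]'
```

```text
time: 24.38
position: [0.4953, 0.037, 0.0756]
ee_rot: [-2.556, -1.826, 0.0]
contact_force: [-0.2, -0.3, -1.2]
width: 0.0137
grip_force: 30.0
time: 24.8
position: [0.4954, 0.037, 0.0747]
ee_rot: [2.556, 1.826, -0.0]
contact_force: [-0.4, 0.5, -1.1]
width: 0.0133
grip_force: 30.0
time: 25.22
position: [0.4954, 0.0369, 0.0737]
ee_rot: [2.556, 1.826, -0.0]
contact_force: [0.3, 0.3, -1.4]
width: 0.014
grip_force: 30.0
```

```bash
python3 -m creep '[{"delta_pos":[0,0,0.0003],"spin":0},{"delta_pos":[0,0,0.0006],"spin":0},{"delta_pos":[0,0,0.0006],"spin":0},{"delta_pos":[0,0,0.0006],"spin":0},{"delta_pos":[0,0,0.0006],"spin":0}]'
python3 -m creep '[{"delta_pos":[0,0,0.0003],"spin":0},{"delta_pos":[0,0,0.0006],"spin":0},{"delta_pos":[0,0,0.0006],"spin":0},{"delta_pos":[0,0,0.0006],"spin":0},{"delta_pos":[0,0,0.0006],"spin":0}]'
```

```text
time: 25.63
position: [0.4954, 0.037, 0.0734]
ee_rot: [2.556, 1.826, 0.0]
contact_force: [-3.0, 0.2, 5.2]
width: 0.014
grip_force: 30.0
time: 26.05
position: [0.4954, 0.037, 0.0734]
ee_rot: [2.556, 1.826, 0.0]
contact_force: [-4.6, 0.9, 11.5]
width: 0.0141
grip_force: 30.0
```

Seated at exactly the expected height, with the force rising to 11 N. Releasing and retreating.

```bash
python3 -m creep '[{"delta_pos":[0,0,-0.0005],"spin":0},{"delta_pos":[0,0,-0.0005],"spin":0},{"delta_pos":[0,0,-0.0005],"spin":0},{"delta_pos":[0,0,-0.0005],"spin":0},{"delta_pos":[0,0,-0.0005],"spin":0}]' - 8
python3 -m creep '[{"delta_pos":[0,0,0],"spin":0},{"delta_pos":[0,0,0],"spin":0},{"delta_pos":[0,0,0],"spin":0},{"delta_pos":[0,0,0],"spin":0},{"delta_pos":[0,0,0],"spin":0}]' 0.04
python3 -m creep '[{"delta_pos":[0,0,0],"spin":0},{"delta_pos":[0,0,-0.02],"spin":0},{"delta_pos":[0,0,-0.05],"spin":0},{"delta_pos":[0,0,-0.08],"spin":0},{"delta_pos":[0,0,-0.11],"spin":0}]'
python3 -m creep '[{"delta_pos":[-0.03,0,-0.03],"spin":0},{"delta_pos":[-0.06,0,-0.04],"spin":0},{"delta_pos":[-0.1,0,-0.04],"spin":0},{"delta_pos":[-0.14,0,-0.04],"spin":0},{"delta_pos":[-0.18,0,-0.04],"spin":0}]'
python3 -m creep '[{"delta_pos":[-0.02,0,0],"spin":0},{"delta_pos":[-0.02,0,0],"spin":0},{"delta_pos":[-0.02,0,0],"spin":0},{"delta_pos":[-0.02,0,0],"spin":0},{"delta_pos":[-0.02,0,0],"spin":0}]'
python3 - <<'E'
from h import *
for n,z0 in(("scene",.088),("top",.088)):
    i=bot.get_image(n);cv2.imwrite(f"pics/end_{n}.png",i)
    roi=(195,140,262,235) if n=="scene" else (185,180,270,250)
    for nm,lo,hi in(("top",(0,0,215 if n=="scene" else 150),(180,40,255)),("tray",(8,60,60),(28,255,255))):
        for k in blobs(n,i,lo,hi,roi,30)[:3]:
            z=.088 if nm=="top" else .008
            w=np.array([onz(n,q,z)[:2] for q in k[:,0]],np.float32)
            print(n,nm,cv2.boundingRect(k),cv2.minAreaRect(w))
E
```

```text
time: 26.47
position: [0.4954, 0.037, 0.0733]
ee_rot: [2.556, 1.826, 0.0]
contact_force: [-2.4, 0.3, 6.7]
width: 0.0139
grip_force: 8.0
time: 26.88
position: [0.4954, 0.037, 0.0728]
ee_rot: [-2.556, -1.826, 0.0]
contact_force: [0.6, 0.3, -0.5]
width: 0.0389
grip_force: 0.0
time: 27.3
position: [0.495, 0.037, 0.1841]
ee_rot: [-2.556, -1.826, 0.001]
contact_force: [1.2, -0.3, -0.2]
width: 0.0397
grip_force: 0.0
time: 27.72
position: [0.4363, -0.1346, 0.2234]
ee_rot: [2.555, 1.827, 0.001]
contact_force: [2.2, -0.4, 0.0]
width: 0.0401
grip_force: 0.0
time: 28.13
position: [0.4308, -0.1512, 0.223]
ee_rot: [-2.555, -1.828, -0.0]
contact_force: [1.3, 0.2, -0.9]
width: 0.0399
grip_force: 0.0
scene top (215, 178, 28, 24) ((0.4774143695831299, -0.011710688471794128), (0.08889760822057724, 0.07923392951488495), 72.2354965209961)
scene top (207, 140, 13, 15) ((0.510911762714386, 0.18502220511436462), (0.07437243312597275, 0.037231676280498505), 71.24732208251953)
scene tray (212, 183, 37, 39) ((0.485719233751297, 0.00836431235074997), (0.16556677222251892, 0.10581967979669571), 71.10201263427734)
top top (196, 193, 60, 41) ((0.49758288264274597, 0.04332573711872101), (0.201138436794281, 0.0872732549905777), 71.16584777832031)
top top (255, 222, 12, 15) ((0.44443684816360474, -0.08280102163553238), (0.02286321297287941, 0.05190396308898926), 60.41557693481445)
top tray (195, 211, 67, 29) ((0.4554359018802643, 0.035685859620571136), (0.10189024358987808, 0.2485940009355545), 6.291075229644775)
top tray (214, 207, 23, 10) ((0.5124474167823792, 0.052411723881959915), (0.09011546522378922, 0.00974284764379263), 71.03926086425781)
```

In the top view the lid's rectangle, (0.4976, 0.0433) at 71.2°, sits on the tray's, (0.4975, 0.0421) at 71.1°, and the seat height was right. Handing in.

```bash
python3 -c "
from workcell import bot
print(bot.finish_job())"
```

```text
the job is handed in; nothing more can be done
None
```

The egg is in the tray's formerly empty cup and the lid is on flat, about 1 mm off centre and 0.1° off line in the top camera view; I handed the job in at about 28 s, but no verdict came back.

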